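# Draw the stronger spring rod to its mark and hold

### The job

The two spring-rod fixtures on the lab bench look alike, but one has the stronger spring: first find out which by giving each handle in turn a short tug of about a centimetre and letting the rod go home again. Then pull the stronger rod out until its pointer lines up with the ridge on its brass length mark, without drawing it well past the mark, and keep holding it still there: the program finishes while holding the handle. Leave the weaker rod home and do not disturb the other things on the bench.

Things in the scene. Friction and masses are not known exactly. Their poses are not given: they have to be found in the camera images.
- unit_a: One of two spring-rod fixtures that look exactly alike, fixed to the bench: a dark steel base plate 240 (x) x 110 (y) x 12 mm with a lying aluminium tube (30 mm thick, axis 50 mm above the bench) from which a thin steel rod sticks out. Origin: centre of the base plate's underside. Its x axis lies along the rod; the rod is drawn out towards its own -x (roughly towards the robot). On the +y side of the rod a low rail (top 40 mm above the bench) runs along it.
- rod_a (a joint): How far this fixture's rod is drawn out of its tube, in m: 0 = home (pulled fully in by its spring), end stop at 0.075. The spring pulls it back home as soon as it is let go. In one of the two fixtures (which one changes) the spring is clearly stronger: about 6.5 N against 2.3 N when drawn 10 mm, and about 15 N against 5 N at 45 mm.
- grip_a (a point): Point on the upright handle of this rod: a black square post 16 x 16 mm (sides along the fixture's x and y), rising from the rod to 118 mm above the bench. The point is on the post's axis, 95 mm above the bench; the post is free on all sides from 70 mm up. Nearest neighbour behind it is the tube (mouth 45 mm away in the fixture's +x at home, top 67 mm above the bench). It moves with the rod; axes parallel to the fixture's.
- pointer_a (a point): Tip of the small steel pointer arm that sticks out sideways (fixture's +y, 24 mm from the rod's axis) from the foot of the handle, 50 mm above the bench; its middle is in line with the handle's axis. Moves with the rod; axes parallel to the fixture's.
- line_a (a point): The length mark of this fixture: the inner end of a thin upright ridge (3 mm thick) across a brass rider clamped on the rail, 50 mm above the bench, 27 mm to the fixture's +y from the rod's axis; axes parallel to the fixture's. The rider does not move; it is clamped 32 to 55 mm from the pointer's home position. The rod is at its mark when pointer arm and ridge are in one line, that is when this point and the pointer tip have the same fixture x.
- unit_b: One of two spring-rod fixtures that look exactly alike, fixed to the bench: a dark steel base plate 240 (x) x 110 (y) x 12 mm with a lying aluminium tube (30 mm thick, axis 50 mm above the bench) from which a thin steel rod sticks out. Origin: centre of the base plate's underside. Its x axis lies along the rod; the rod is drawn out towards its own -x (roughly towards the robot). On the +y side of the rod a low rail (top 40 mm above the bench) runs along it.
- rod_b (a joint): How far this fixture's rod is drawn out of its tube, in m: 0 = home (pulled fully in by its spring), end stop at 0.075. The spring pulls it back home as soon as it is let go. In one of the two fixtures (which one changes) the spring is clearly stronger: about 6.5 N against 2.3 N when drawn 10 mm, and about 15 N against 5 N at 45 mm.
- grip_b (a point): Point on the upright handle of this rod: a black square post 16 x 16 mm (sides along the fixture's x and y), rising from the rod to 118 mm above the bench. The point is on the post's axis, 95 mm above the bench; the post is free on all sides from 70 mm up. Nearest neighbour behind it is the tube (mouth 45 mm away in the fixture's +x at home, top 67 mm above the bench). It moves with the rod; axes parallel to the fixture's.
- pointer_b (a point): Tip of the small steel pointer arm that sticks out sideways (fixture's +y, 24 mm from the rod's axis) from the foot of the handle, 50 mm above the bench; its middle is in line with the handle's axis. Moves with the rod; axes parallel to the fixture's.
- line_b (a point): The length mark of this fixture: the inner end of a thin upright ridge (3 mm thick) across a brass rider clamped on the rail, 50 mm above the bench, 27 mm to the fixture's +y from the rod's axis; axes parallel to the fixture's. The rider does not move; it is clamped 32 to 55 mm from the pointer's home position. The rod is at its mark when pointer arm and ridge are in one line, that is when this point and the pointer tip have the same fixture x.
- cup_mid (a point): Bystander: middle of a stainless cup, 70 mm wide, 90 mm tall, between the fixtures (45 mm above its underside).
- jar: Bystander: amber jar, 64 mm wide, 85 mm tall, behind the cup; origin at its underside.
- flask: Bystander: white bottle, 60 mm wide, 140 mm tall, standing front right; origin at its underside.
- spindle: Bystander: steel spindle lying, about 130 mm long, 18 mm thick, near the robot; origin at its underside.
- driver: Bystander: screwdriver lying on the right; origin at its underside.
- guard: Bystander: wire guard bracket lying on the left, about 190 mm long, 56 mm wide; origin at its underside.

How it is judged:
On the way, in this order (a step that is already met when the one before it is completed fails the run):
1. the weaker rod has been given its short tug (value of joint rod_b above 0.005 m), for 0.02 s.
2. the weaker rod is home and the stronger one is drawn to its mark (value of joint rod_b below 0.004 m and x of pointer_a in the frame of line_a between -0.005 and 0.005 m), for 0.2 s.
At the end, for the whole second after the job is handed in: The stronger rod's pointer is within 5 mm of its mark along the rod and still (under 10 mm/s), held there by the fingers on its handle (contact force over 3 N), and the weaker rod is home (within 4 mm) (all of step 2 and velocity of joint rod_a between -0.01 and 0.01 m/s and contact force between the fingers and rod_a above 3 N); the arm keeps its last pose, push and grip.
It fails at once if the weaker rod was drawn more than 25 mm (more than a short tug) (value of joint rod_b above 0.025 m).
It fails at once if the stronger rod was drawn more than 10 mm past its mark (x of pointer_a in the frame of line_a below -0.01 m).
It fails at once if a bystander was moved by more than 30 mm (distance of any of cup_mid, jar, flask, spindle, driver, guard from where it was at the start of the episode above 0.03 m).
It also fails if it takes over 64 s, if anything falls off the work surface, if the arm or the gripper's body presses on something with over 40 N, if the wrist force passes 120 N, or if a joint passes its speed limit or range.

### The arm

A 7-joint arm with a two-finger parallel gripper is mounted at the origin on the work surface. World frame = base frame: x ahead of the robot, y to its left, z up, the work surface at z = 0. Lengths are in m, angles in rad, forces in N, time in s.
With the tool pointing down it reaches from about 0.35 to 0.9 m from the base axis. Payload 7.2 kg.
Tool frame: the origin (TCP) lies midway between the tips of the shut fingers; the grasp point (between the pads) lies robot.hold_point_z behind it (robot.hold_point_z is the distance from the TCP to the grasp point, in m); z points along the fingers, y is the line along which they close (so a half turn about z gives the same grasp; the last joint's range is limited). The gripper opens to 88 mm and grips with 3 to 60 N. Pads are 20 mm wide; open, the fingers measure 115 mm over their backs; the gripper's body (75 mm by 178 mm) begins 61 mm behind the grasp point.
Start: joints at [1.27, 0.411, -0.013, 1.596, 0.006, 1.134, -0.082], TCP at [0.144, -0.608, 0.223] pointing down, gripper open.
Joint ranges: [-2.95, 2.95], [-0.29, 1.99], [-1.47, 1.44], [0.14, 2.54], [-1.03, 4.17], [0.13, 1.85], [-2.86, 2.86]. Speed limits (rad/s): [2.39, 2.39, 3.01, 3.01, 3.14, 3.14, 3.14].

### API

Orientations are given as a 3x3 rotation matrix whose columns are the frame's x, y, z axes.
In Python, from station import robot gives the robot as it stands.
- The arm moves only by the shell command python3 -m handwheel 'ROWS' [FORCE]. ROWS is JSON, a list of rows, each a list of 7 numbers: the shift along the tool's x, y, z normalised to -1 to 1, where 1 is 0.15 m, then the turn, a rotation vector about the tool's x, y, z normalised to -1 to 1, where 1 is 180 degrees, then the finger opening in mm, from 0 to 87.8. In form: [[dx, dy, dz, ax, ay, az, grip], ...]. A call has 1 to 8 rows; each row is the pose to reach, as a shift and turn from the pose commanded when the call began, along the tool's axes at that moment, turning the shorter way round; what a row does not reach only later rows make up. A row lasts 1/10 s, in which the tool goes at most 50 mm and 8.59 degrees, less where a joint would pass 70% of its speed; a pose out of reach is approached as far as the arm can. A call with a number of a shift or a turn outside -1 to 1 is refused whole. A call with a gripper value outside its range is refused whole. The fingers move at their own pace and stop on an object; FORCE is the grip in N (left out, the last holds). Time passes only in rows, so rows that repeat a pose let the fingers close. It gives the time, the measured TCP pose, the force, the opening and the grip force at its end, in the units of the state.
- robot.read_state(): the state, without advancing time (a new reading comes with each control period).
- robot.camera(name): name is "scene" or "top"; returns the picture (400x640x3 uint8, blue, green, red); there is no depth.
- robot.camera_model(name): a dict with "fov_y" (degrees; the focal length in pixels is half the picture's height over the tangent of half this angle, whatever the lens; pixels are square), "cx", "cy" (the principal point, pixels), "rvec" (rotation vector, rad) and "tvec" (3), from world to camera coordinates, as OpenCV has them. Camera axes: x right, y down, z forward; pixel columns grow to the right and rows downward; lengths in m; the calibration is good to about 2 mm. A picture is of the moment at which its call begins. camera_model takes no time and is no camera call.
- robot.finish_job(): hands the job in; it is judged then, once.
The state is a dict: "clock": time; "qpos": joint angles; "joint_vel": joint speeds; "tau": joint torques, N m; "eef_pos": TCP position; "eef_rot": TCP orientation; "contact_force": force on the tool from outside, world axes, zero at the start; "wrist_torque": the same for the moment, N m; "grip_width": finger opening in m; "gripper_force": force on a finger pad.
Only numpy, scipy, OpenCV 4.12 (cv2) and the standard library are available. Lean on these libraries where they do the work, as an engineer would, in place of code of your own. Each camera call takes 0.05 s, during which the arm holds its last target. There are 200 camera calls.

## Working session

There is one attempt and no reset: what is moved stays moved. The work goes in short steps, Python scripts to look and compute and a shell command to move; the robot and the scene stay as the last step left them, time stands still between calls to the robot, and variables do not carry over. Pictures are saved under pics/ and viewed, at most 10 in all, crops included, and the job is handed in when it is done.

```bash
ls; mkdir -p pics
python3 - <<'E'
from station import robot
import cv2,numpy as np
for n in("scene","top"):
    cv2.imwrite(f"pics/{n}0.png",robot.camera(n)); m=robot.camera_model(n); print(n,m)
s=robot.read_state(); print(s["clock"],s["eef_pos"],np.round(s["eef_rot"],3),s["contact_force"],robot.hold_point_z)
E
```

```text
pics
scene {'fov_y': 48.08954436952683, 'cx': 317.0143556658921, 'cy': 193.95755294751717, 'rvec': array([ 0.82069267,  2.49442113, -1.13949388]), 'tvec': array([ 0.43731703, -0.13589941,  1.46514792])}
top {'fov_y': 44.953337828509035, 'cx': 320.257179285103, 'cy': 204.07882684656195, 'rvec': array([ 2.14049926, -2.11285668,  0.17987353]), 'tvec': array([-0.00401141,  0.59084161,  1.23408477])}
0.1 [ 0.14406942 -0.60771901  0.22193858] [[ 0.973  0.231 -0.   ]
 [ 0.231 -0.973  0.001]
 [-0.    -0.001 -1.   ]] [-0.33977074  0.65730576 -0.18969331] 0.0187
```

View pics/top0.png

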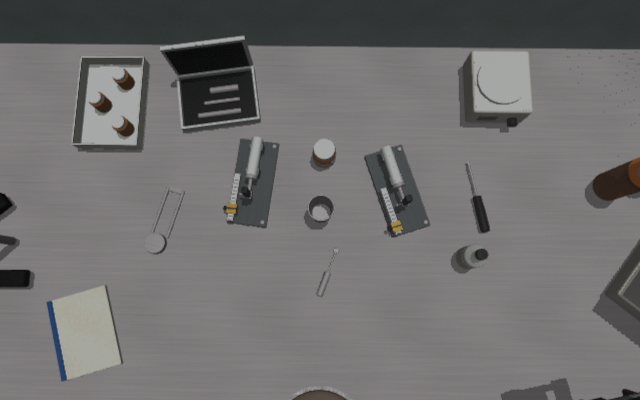

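View pics/scene0.png

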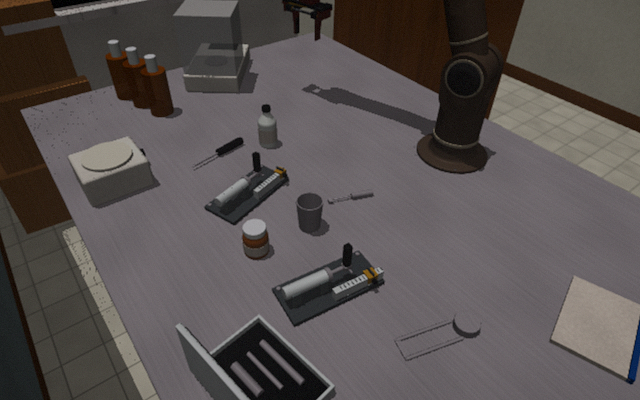

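The top view shows the left fixture's plate near px (252,182) and the right one's near (397,190). Their brass riders are at (232,210) and (397,228), with the handles as black posts. The flask is at (475,257), the driver at (478,200) and the cup at (320,210).

```bash
cat > h.py <<'E'
import cv2,numpy as np
from station import robot
def cam(n):
    m=robot.camera_model(n); R=cv2.Rodrigues(m["rvec"])[0]; t=np.array(m["tvec"]).ravel()
    f=200/np.tan(np.radians(m["fov_y"]/2)); K=np.array([[f,0,m["cx"]],[0,f,m["cy"]],[0,0,1]]); return K,R,t
def ray(n,p):
    K,R,t=cam(n); return -R.T@t, R.T@np.linalg.solve(K,[p[0],p[1],1])
def onz(n,p,z):
    c,d=ray(n,p); return c+d*(z-c[2])/d[2]
def tri(p,q):
    (c,d),(e,g)=ray("top",p),ray("scene",q)
    s=np.linalg.lstsq(np.c_[d,-g],e-c,rcond=None)[0]; a,b=c+s[0]*d,e+s[1]*g
    return (a+b)/2,np.linalg.norm(a-b)
def proj(n,P):
    K,R,t=cam(n); return cv2.projectPoints(np.atleast_2d(np.float64(P)),cv2.Rodrigues(R)[0],t,K,None)[0].reshape(-1,2)
E
python3 - <<'E'
from h import *
T=cv2.imread("pics/top0.png");S=cv2.imread("pics/scene0.png")
print(ray("top",(0,0))[0],ray("scene",(0,0))[0])
c=lambda I,x,y,w,h:cv2.resize(I[y:y+h,x:x+w],(400,300),interpolation=cv2.INTER_CUBIC)
o=np.vstack([np.hstack([c(T,192,130,133,100),c(T,335,140,133,100)]),np.hstack([c(S,262,230,133,100),c(S,185,140,133,100)])])
cv2.imwrite("pics/c1.png",np.clip(o*1.6,0,255).astype(np.uint8))
for n,(x,y,w,h) in dict(L=(215,130,75,105),R=(355,135,85,110)).items():
    I=T[y:y+h,x:x+w].astype(int); hsv=cv2.cvtColor(T[y:y+h,x:x+w],cv2.COLOR_BGR2HSV)
    m=(I.max(2)<72).astype(np.uint8); br=cv2.inRange(hsv,(10,120,90),(30,255,255))
    k=max(cv2.findContours(m,0,2)[0],key=cv2.contourArea); 
    W=np.array([onz("top",p+[x,y],.012)[:2] for p in cv2.convexHull(k)[:,0]]).astype(np.float32)
    print(n,cv2.minAreaRect(W),cv2.contourArea(k)); v,u=np.nonzero(br); print("brass",u.mean()+x,v.mean()+y,len(u),onz("top",(u.mean()+x,v.mean()+y),.045))
E
```

```text
[ 0.36657719 -0.00624888  1.31820227] [1.08121925 0.69061468 0.84284612]
L ((0.6310408711433411, 0.19063518941402435), (0.10655461996793747, 0.1936594843864441), 80.8852310180664) 470.5
brass 231.19736842105263 208.11842105263156 76 [0.57812429 0.24167773 0.045     ]
R ((0.6661405563354492, -0.20184725522994995), (0.1772443801164627, 0.06003665551543236), 18.718416213989258) 435.0
brass 396.1449275362319 226.1159420289855 69 [ 0.53525904 -0.19825811  0.045     ]
```

View pics/c1.png

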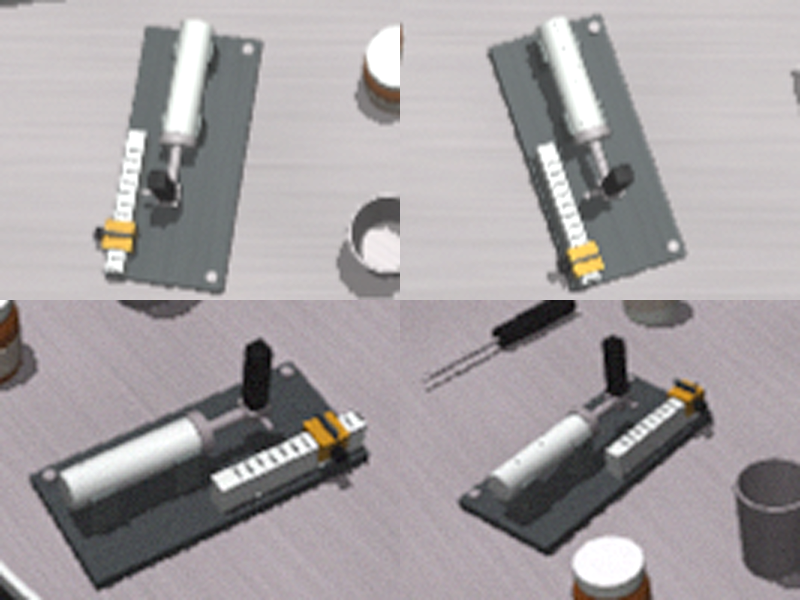

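The crop shows both plates with clear corners. The handles are black posts with tops at crop px (157,172) and (620,172). The riders' dark ridge lines are at crop px (118,235) and (582,260).

Run:
```python
from h import *
s=400/133
D=dict(L=((192,130),[(147,27),(263,42),(222,292),(108,272)],(118,235),(262,230),(258,48),(160,176)),
       R=((335,140),[(88,50),(200,12),(287,255),(170,292)],(184,260),(185,140),(214,42),(222,174)))
for n,(o,c,r,so,h,ht) in D.items():
    o=np.array(o);so=np.array(so)
    P=np.array([onz("top",np.array(p)/s+o,.012)[:2] for p in c])
    cen=P.mean(0); ax=(P[0]+P[1]-P[2]-P[3])/2; L=np.linalg.norm(ax); ax/=L
    w=np.linalg.norm((P[0]+P[3]-P[1]-P[2])/2); ay=np.array([-ax[1],ax[0]])
    print(n,"cen",cen.round(4),"len",L.round(4),w.round(4),"yaw",np.degrees(np.arctan2(ax[1],ax[0])).round(2))
    fr=lambda q:(np.array([ax,ay])@(q[:2]-cen)).round(4)
    H=onz("scene",np.array(h)/s+so,.118); Ht=onz("top",np.array(ht)/s+o,.106)
    R=onz("top",np.array(r)/s+o,.05)
    print(" handle scene",H.round(4),fr(H),"top",Ht.round(4),fr(Ht)," ridge",R.round(4),fr(R))
```

```text
L cen [0.6577 0.1894] len 0.2353 0.1076 yaw -6.86
 handle scene [0.6147 0.2002 0.118 ] [-0.044   0.0056] top [0.6194 0.1962 0.106 ] [-0.0389  0.0022]  ridge [0.5772 0.2406 0.05  ] [-0.086   0.0412]
R cen [ 0.6399 -0.2063] len 0.2378 0.1114 yaw 18.17
 handle scene [ 0.599  -0.2138  0.118 ] [-0.0412  0.0057] top [ 0.6002 -0.2223  0.106 ] [-0.0428 -0.0028]  ridge [ 0.5337 -0.1976  0.05  ] [-0.0982  0.0414]
```

```bash
cat >> h.py <<'E'
U=dict(L=(np.array([.6577,.1894]),-6.86),R=(np.array([.6399,-.2063]),18.17))
def go(n,ux,uy,zg):  # shift/turn (normalised) to bring the hold point to fixture (ux,uy), height zg, tool y along fixture x
    s=robot.read_state(); c,a=U[n]; a=np.radians(a); X=np.array([np.cos(a),np.sin(a),0]); Y=np.array([-X[1],X[0],0])
    R=np.array(s["eef_rot"]); tz=np.array([0,0,-1.]); Rt=np.c_[np.cross(X,tz),X,tz]
    tgt=np.r_[c,0]+ux*X+uy*Y; tgt[2]=zg-robot.hold_point_z
    print("t",s["clock"],"shift",(R.T@(tgt-s["eef_pos"])/.15).round(3),"turn",(cv2.Rodrigues(R.T@Rt)[0].ravel()/np.pi).round(4))
    hp=s["eef_pos"]-R[:,2]*-0-np.array(R[:,2])*robot.hold_point_z; d=hp-np.r_[c,0]
    print("hold in fixture",(d@X).round(4),(d@Y).round(4),hp[2].round(4),"F fix",np.round([s["contact_force"]@X,s["contact_force"]@Y,s["contact_force"][2]],2),"grip",s["grip_width"],s["gripper_force"],"q",np.round(s["qpos"],2))
E
M="python3 -m handwheel"
python3 -m handwheel '[[0.89,-0.455,0,0,0,0,60],[0.89,-0.455,0,0,0,0,60],[0.89,-0.455,0,0,0,0,60],[0.89,-0.455,0,0,0,0,60]]' 20
python3 -m handwheel '[[0.89,-0.455,0,0,0,0,60],[0.89,-0.455,0,0,0,0,60],[0.89,-0.455,0,0,0,0,60],[0.89,-0.455,0,0,0,0,60]]'
python3 -m handwheel '[[0.89,-0.455,0,0,0,0,60],[0.89,-0.455,0,0,0,0,60],[0.89,-0.455,0,0,0,0,60],[0.89,-0.455,0,0,0,0,60]]'
python3 -m handwheel '[[0.8,-0.4,0,0,0,-0.35,60],[0.8,-0.4,0,0,0,-0.35,60],[0.8,-0.4,0,0,0,-0.35,60],[0.8,-0.4,0,0,0,-0.35,60],[0.8,-0.4,0,0,0,-0.35,60],[0.8,-0.4,0,0,0,-0.35,60],[0.8,-0.4,0,0,0,-0.35,60],[0.8,-0.4,0,0,0,-0.35,60]]'
python3 -c "from h import *; go('R',-.042,0,.19)"
```

```text
clock: 0.5
eef_pos: [0.2652, -0.5056, 0.2226]
eef_rot: [[0.971, 0.241, 0.003], [0.241, -0.971, 0.003], [0.003, -0.002, -1.0]]
contact_force: [0.0, 0.4, 0.1]
grip_width: 0.0612
gripper_force: 0.0
clock: 0.9
eef_pos: [0.3784, -0.408, 0.2225]
eef_rot: [[0.971, 0.241, 0.003], [0.241, -0.971, 0.003], [0.003, -0.002, -1.0]]
contact_force: [0.1, 0.5, -0.5]
grip_width: 0.0601
gripper_force: 0.0
clock: 1.3
eef_pos: [0.4917, -0.3103, 0.2223]
eef_rot: [[0.971, 0.24, 0.002], [0.24, -0.971, 0.003], [0.003, -0.003, -1.0]]
contact_force: [1.0, -0.2, 0.1]
grip_width: 0.0601
gripper_force: 0.0
clock: 2.1
eef_pos: [0.5887, -0.232, 0.222]
eef_rot: [[0.232, 0.973, -0.001], [0.973, -0.232, -0.0], [-0.0, -0.001, -1.0]]
contact_force: [-0.1, 0.6, -0.4]
grip_width: 0.06
gripper_force: 0.0
t 2.1 shift [0.099 0.054 0.338] turn [-0.0004  0.     -0.1754]
hold in fixture -0.0566 -0.0084 0.2407 F fix [ 0.06  0.62 -0.35] grip 0.06001239024258033 0.0 q [ 0.62  0.47 -0.45  1.55  0.22  1.17 -0.11]
```

```bash
python3 -m handwheel '[[0.1,0.054,0.2,0,0,-0.175,60],[0.1,0.054,0.2,0,0,-0.175,60],[0.1,0.054,0.2,0,0,-0.175,60],[0.1,0.054,0.2,0,0,-0.175,60],[0.1,0.054,0.2,0,0,-0.175,60],[0.1,0.054,0.2,0,0,-0.175,60]]' >/dev/null
python3 - <<'E'
from h import *
go('R',-.042,0,.095)
S=robot.camera("scene");T=robot.camera("top")
c=lambda I,x,y:cv2.resize(I[y:y+113,x:x+150],(400,300),interpolation=cv2.INTER_CUBIC)
cv2.imwrite("pics/d1.png",np.clip(np.hstack([c(T,325,130),c(S,175,105)])*1.6,0,255).astype(np.uint8))
E
```

```text
t 2.7 shift [-0.002 -0.003  0.773] turn [-0.0002 -0.0001 -0.0032]
hold in fixture -0.0414 0.0003 0.211 F fix [ 0.26  0.62 -0.31] grip 0.06021951418744815 0.0 q [ 0.66  0.52 -0.57  1.57  0.3   1.14  0.34]
```

View pics/d1.png

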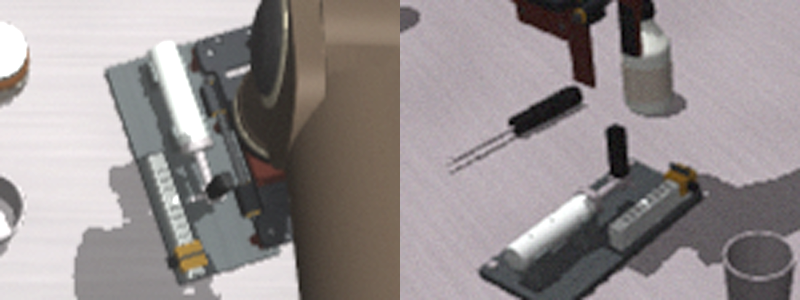

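The top crop shows the gripper just outward of the handle (217,185), as its greater height would make it look. In the scene crop the finger tips (585,85) and (633,55) straddle the line above the handle top (615,127), so it is safe to descend.

```bash
python3 -m handwheel '[[0,0,0.3,0,0,0,60],[0,0,0.5,0,0,0,60],[0,0,0.65,0,0,0,60],[0,0,0.77,0,0,0,60],[0,0,0.77,0,0,0,60]]' >/dev/null
python3 -c "from h import *; go('R',-.042,0,.095)"
python3 -m handwheel '[[0,0,0,0,0,0,30],[0,0,0,0,0,0,10],[0,0,0,0,0,0,10],[0,0,0,0,0,0,10],[0,0,0,0,0,0,10],[0,0,0,0,0,0,10]]' 20
python3 -c "from h import *; go('R',-.042,0,.095)"
```

```text
t 3.3 shift [-0.013  0.001 -0.012] turn [-0.0012 -0.0008 -0.0022]
hold in fixture -0.0421 0.002 0.0932 F fix [-0.22  0.33  0.83] grip 0.06000410151402491 0.0 q [ 0.63  0.65 -0.52  1.67  0.38  0.93  0.28]
clock: 3.9
eef_pos: [0.5992, -0.2186, 0.0774]
eef_rot: [[-0.306, 0.952, -0.004], [0.952, 0.306, -0.001], [-0.0, -0.004, -1.0]]
contact_force: [-8.0, 0.5, 11.4]
grip_width: 0.0159
gripper_force: 19.9
t 3.9 shift [-0.007  0.004  0.007] turn [-0.0012  0.     -0.002 ]
hold in fixture -0.0425 0.001 0.0961 F fix [-7.42  2.99 11.41] grip 0.01590890472777315 19.939447939395905 q [ 0.63  0.64 -0.52  1.67  0.38  0.94  0.28]
```

```bash
python3 -m handwheel '[[0,-0.03,0,0,0,0,10],[0,-0.06,0,0,0,0,10],[0,-0.08,0,0,0,0,10],[0,-0.08,0,0,0,0,10],[0,-0.08,0,0,0,0,10],[0,-0.08,0,0,0,0,10]]' >/dev/null
python3 -c "from h import *; go('R',-.042,0,.095)"
```

```text
t 4.5 shift [-0.006  0.061  0.008] turn [ 0.001   0.0003 -0.0016]
hold in fixture -0.0512 0.001 0.0961 F fix [ 6.43 -1.26 -3.47] grip 0.016004050847878367 20.011337399482727 q [ 0.65  0.63 -0.52  1.69  0.38  0.92  0.29]
```

```bash
python3 -m handwheel '[[0,0.04,0,0,0,0,10],[0,0.07,0,0,0,0,10],[0,0.07,0,0,0,0,10],[0,0.07,0,0,0,0,60],[0,0.07,0,0,0,0,60],[0,0.07,0,0,0,0,60],[0,0.07,0,0,0,0,60]]' >/dev/null
python3 -c "from h import *; go('R',-.042,0,.095)"
python3 -m handwheel '[[0,0,-0.3,0,0,0,60],[0,0,-0.6,0,0,0,60],[0,0,-0.8,0,0,0,60],[0,0,-0.8,0,0,0,60]]' >/dev/null
python3 -c "from h import *; go('L',-.042,0,.21)"
```

```text
t 5.2 shift [-0.009  0.001  0.005] turn [-0.0001 -0.0001 -0.0019]
hold in fixture -0.0422 0.0014 0.0957 F fix [-1.02  0.54 -0.33] grip 0.044453615566456835 0.0 q [ 0.63  0.64 -0.52  1.67  0.38  0.93  0.28]
t 5.6 shift [2.592 0.931 0.067] turn [0.0023 0.001  0.1372]
hold in fixture -0.0067 -0.4116 0.221 F fix [-0.24 -0.26  0.45] grip 0.060035474063638836 0.0 q [ 0.67  0.51 -0.57  1.56  0.3   1.15  0.34]
```

```bash
python3 -m handwheel '[[0.86,0.31,0,0,0,0,60],[0.86,0.31,0,0,0,0,60],[0.86,0.31,0,0,0,0,60],[0.86,0.31,0,0,0,0,60]]' >/dev/null
python3 -m handwheel '[[0.86,0.31,0,0,0,0,60],[0.86,0.31,0,0,0,0,60],[0.86,0.31,0,0,0,0,60],[0.86,0.31,0,0,0,0,60]]' >/dev/null
python3 -m handwheel '[[0.86,0.31,0,0,0,0.138,60],[0.86,0.31,0,0,0,0.138,60],[0.86,0.31,0,0,0,0.138,60],[0.86,0.31,0,0,0,0.138,60],[0.86,0.31,0,0,0,0.138,60]]' >/dev/null
python3 - <<'E'
from h import *
go('L',-.042,0,.095)
S=robot.camera("scene");T=robot.camera("top")
cv2.imwrite("pics/top1.png",T);cv2.imwrite("pics/scene1.png",S)
c=lambda I,x,y:cv2.resize(I[y:y+100,x:x+133],(400,300),interpolation=cv2.INTER_CUBIC)
o=np.vstack([np.hstack([c(T,192,130),c(T,335,140)]),np.hstack([c(S,270,190),c(S,185,140)])])
cv2.imwrite("pics/d2.png",np.clip(o*1.6,0,255).astype(np.uint8))
E
```

```text
t 6.9 shift [0.015 0.016 0.799] turn [-0.0003  0.0004  0.    ]
hold in fixture -0.0442 -0.0021 0.2148 F fix [-0.43 -1.05 -0.21] grip 0.060236787269222616 0.0 q [-0.01  0.52 -0.54  1.55  0.29  1.15 -0.73]
```

View pics/d2.png

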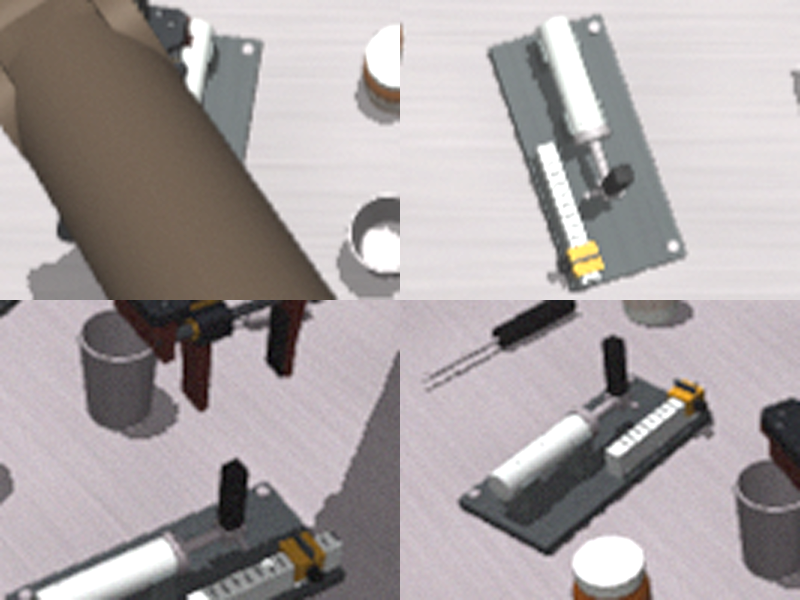

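The right rod is back home, with its handle top at (617,172) as before. On the left, the finger tips (200,405) and (283,375) are centred above the handle top (233,465). Next I descend, grip and tug the left rod.

```bash
python3 -m handwheel '[[0.012,0.012,0.3,0,0,0,60],[0.012,0.012,0.5,0,0,0,60],[0.012,0.012,0.68,0,0,0,60],[0.012,0.012,0.79,0,0,0,60],[0.012,0.012,0.79,0,0,0,60],[0.012,0.012,0.79,0,0,0,30],[0.012,0.012,0.79,0,0,0,30]]' >/dev/null
python3 -c "from h import *; go('L',-.042,0,.095)"
python3 -m handwheel '[[0,0,0,0,0,0,10],[0,0,0,0,0,0,10],[0,0,0,0,0,0,10],[0,0,0,0,0,0,10],[0,0,0,0,0,0,10]]' >/dev/null
python3 -c "from h import *; go('L',-.042,0,.095)"
python3 -m handwheel '[[0,-0.03,0,0,0,0,10],[0,-0.06,0,0,0,0,10],[0,-0.08,0,0,0,0,10],[0,-0.08,0,0,0,0,10],[0,-0.08,0,0,0,0,10],[0,-0.08,0,0,0,0,10]]' >/dev/null
python3 -c "from h import *; go('L',-.042,0,.095)"
```

```text
t 7.7 shift [-0.001 -0.006  0.027] turn [ 0.0007 -0.0003 -0.0009]
hold in fixture -0.0412 0.0002 0.099 F fix [ 0.7   0.42 -0.05] grip 0.047310328983010526 0.0 q [-0.04  0.64 -0.5   1.65  0.36  0.94 -0.79]
t 8.2 shift [-0.001  0.01   0.018] turn [-0.0006  0.0003 -0.0006]
hold in fixture -0.0435 0.0001 0.0977 F fix [-5.99 -2.26  6.93] grip 0.015683918367538047 19.997685849666595 q [-0.04  0.64 -0.5   1.65  0.36  0.94 -0.79]
t 8.8 shift [-0.001  0.079  0.018] turn [ 0.0002 -0.0001 -0.0008]
hold in fixture -0.0538 0.0002 0.0976 F fix [2.94 0.08 4.03] grip 0.01593235171825701 20.000843703746796 q [-0.04  0.63 -0.5   1.68  0.36  0.93 -0.81]
```

The left rod read 2.9 N at about 10 mm and the right one 6.4 N at about 9 mm, so the right fixture has the stronger spring. I let the left rod go home and move back.

```bash
python3 -m handwheel '[[0,0.04,0,0,0,0,10],[0,0.07,0,0,0,0,10],[0,0.07,0,0,0,0,10],[0,0.07,0,0,0,0,60],[0,0.07,0,0,0,0,60],[0,0.07,0,0,0,0,60],[0,0.07,0,0,0,0,60],[0,0.07,0,0,0,0,60]]' >/dev/null
python3 -m handwheel '[[0,0,-0.3,0,0,0,60],[0,0,-0.6,0,0,0,60],[0,0,-0.8,0,0,0,60],[0,0,-0.8,0,0,0,60]]' >/dev/null
python3 -c "from h import *; go('R',-.042,0,.21)"
python3 - <<'E'
from h import *
# ridge in both pictures of the right fixture
s=400/133
c,a=U['R'];a=np.radians(a);X=np.array([np.cos(a),np.sin(a)]);Y=np.array([-X[1],X[0]])
f=lambda q:np.round([(q[:2]-c)@X,(q[:2]-c)@Y],4)
P,e=tri(np.array((184,260))/s+(335,140),np.array((287,88))/s+(185,140)); print("ridge",P.round(4),e,f(P))
for w in[(184,260)]: print(f(onz("top",np.array(w)/s+(335,140),.053)))
print(f(onz("scene",np.array((287,88))/s+(185,140),.053)))
E
```

```text
t 10.0 shift [-2.762  0.228  0.076] turn [ 0.0025 -0.0006 -0.1399]
hold in fixture 0.103 0.3895 0.2226 F fix [ 0.37  0.27 -0.62] grip 0.0601352337744854 0.0 q [-0.01  0.52 -0.55  1.54  0.29  1.15 -0.73]
ridge [ 0.5336 -0.1977  0.0459] 0.0015992294962529172 [-0.0983  0.0413]
[-0.0984  0.0419]
[-0.0914  0.0481]
```

```bash
python3 -m handwheel '[[-0.92,0.076,0,0,0,0,60],[-0.92,0.076,0,0,0,0,60],[-0.92,0.076,0,0,0,0,60],[-0.92,0.076,0,0,0,0,60]]' >/dev/null
python3 -m handwheel '[[-0.92,0.076,0,0,0,0,60],[-0.92,0.076,0,0,0,0,60],[-0.92,0.076,0,0,0,0,60],[-0.92,0.076,0,0,0,0,60]]' >/dev/null
python3 -m handwheel '[[-0.92,0.076,0,0,0,-0.14,60],[-0.92,0.076,0,0,0,-0.14,60],[-0.92,0.076,0,0,0,-0.14,60],[-0.92,0.076,0,0,0,-0.14,60],[-0.92,0.076,0,0,0,-0.14,60]]' >/dev/null
python3 - <<'E'
from h import *
go('R',-.042,0,.097)
T=robot.camera("top");S=robot.camera("scene")
cv2.imwrite("pics/top2.png",T);cv2.imwrite("pics/scene2.png",S)
E
```

```text
t 11.3 shift [-0.002  0.017  0.796] turn [-0.0001 -0.0006 -0.0006]
hold in fixture -0.0445 0.0001 0.2164 F fix [ 0.87  1.09 -0.17] grip 0.06002936051168032 0.0 q [ 0.67  0.52 -0.56  1.56  0.29  1.15  0.36]
```

```bash
python3 -m handwheel '[[0,0.015,0.3,0,0,0,60],[0,0.015,0.5,0,0,0,60],[0,0.015,0.68,0,0,0,60],[0,0.015,0.79,0,0,0,60],[0,0.015,0.79,0,0,0,60],[0,0.015,0.79,0,0,0,30],[0,0.015,0.79,0,0,0,30]]' >/dev/null
python3 -m handwheel '[[0,0,0,0,0,0,10],[0,0,0,0,0,0,10],[0,0,0,0,0,0,10],[0,0,0,0,0,0,10],[0,0,0,0,0,0,10]]' 45
python3 -c "from h import *; go('R',-.086,0,.097)"
```

```text
clock: 12.6
eef_pos: [0.5997, -0.22, 0.0804]
eef_rot: [[-0.312, 0.95, -0.0], [0.95, 0.312, -0.0], [-0.0, -0.0, -1.0]]
contact_force: [-2.4, -0.7, 3.4]
grip_width: 0.0158
gripper_force: 45.0
t 12.6 shift [ 0.003 -0.29   0.014] turn [-0.0001  0.0001  0.0001]
hold in fixture -0.0425 -0.0005 0.0991 F fix [-2.48  0.08  3.4 ] grip 0.015805468714010666 45.00094950199127 q [ 0.63  0.64 -0.52  1.67  0.37  0.94  0.29]
```

```bash
python3 -m handwheel '[[0,-0.06,0,0,0,0,10],[0,-0.12,0,0,0,0,10],[0,-0.18,0,0,0,0,10],[0,-0.23,0,0,0,0,10],[0,-0.27,0,0,0,0,10],[0,-0.3,0,0,0,0,10],[0,-0.3,0,0,0,0,10],[0,-0.3,0,0,0,0,10]]' >/dev/null
python3 - <<'E'
from h import *
go('R',-.095,0,.097)
T=robot.camera("top");S=robot.camera("scene")
cv2.imwrite("pics/top3.png",T);cv2.imwrite("pics/scene3.png",S)
c=lambda I,x,y,w:cv2.resize(I[y:y+int(w*.75),x:x+w],(400,300),interpolation=cv2.INTER_CUBIC)
o=np.vstack([np.hstack([c(T,360,180,60),c(S,230,140,100)]),np.hstack([c(S,270,155,60),c(S,270,230,130)])])
cv2.imwrite("pics/d3.png",np.clip(o*1.6,0,255).astype(np.uint8))
E
```

```text
t 13.4 shift [ 0.004 -0.076  0.014] turn [0.0022 0.0004 0.0006]
hold in fixture -0.0838 -0.0006 0.0991 F fix [13.79 -4.57 -8.79] grip 0.016084038421942195 45.035417675971985 q [ 0.69  0.59 -0.53  1.76  0.36  0.89  0.33]
```

View pics/d3.png

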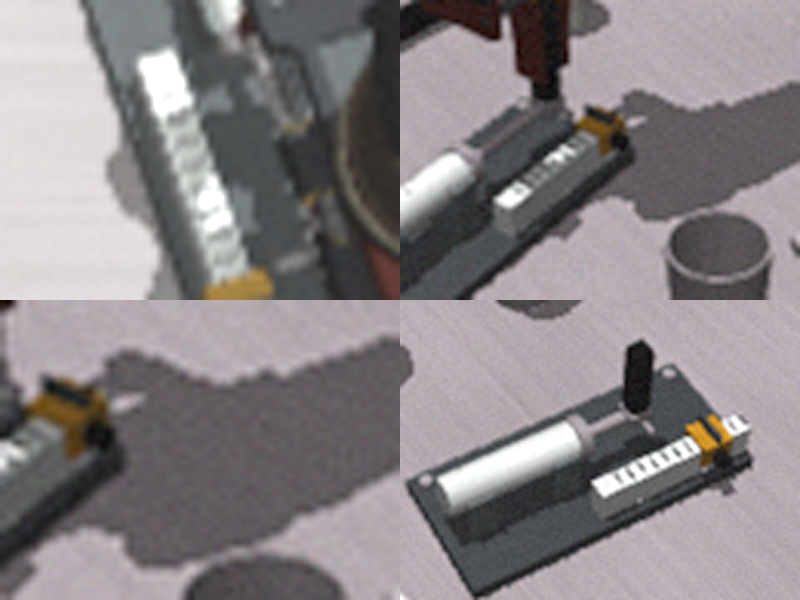

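The pointer arm shows in the top crop from (280,265) to (312,255). The brass rider starts at (240,280), so the pointer is a little short of the ridge. I zoom in on both.

Run:
```python
from h import *
T=cv2.imread("pics/top3.png");c=lambda I:np.clip(cv2.resize(I[205:240,380:420],(400,350),interpolation=cv2.INTER_CUBIC)*1.7,0,255).astype(np.uint8)
cv2.imwrite("pics/d4.png",np.hstack([c(T),c(cv2.imread("pics/top0.png"))]))
```

```text
(no output)
```

View pics/d4.png

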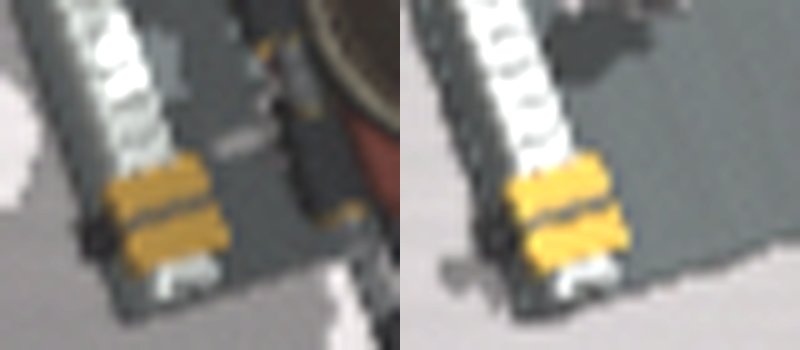

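The left half shows the ridge as a dark line from (122,222) to its inner end (213,200). The pointer arm runs from its tip (217,150) to (270,132).

Run:
```python
from h import *
c,a=U['R'];a=np.radians(a);X=np.array([np.cos(a),np.sin(a)]);Y=np.array([-X[1],X[0]])
for n,p,z in[("tip",(217,150),.05),("arm",(268,133),.05),("ridge in",(213,200),.05),("ridge mid",(168,211),.05),("ridge in55",(213,200),.055),("ridge out",(124,221),.05)]:
    q=onz("top",(np.array(p)+.5)/10-.5+(380,205),z)[:2]-c; print(n,(q@X).round(4),(q@Y).round(4))
go('R',-.095,0,.097)
```

```text
tip -0.0848 0.0226
arm -0.0845 0.0083
ridge in -0.0971 0.028
ridge mid -0.0963 0.0403
ridge in55 -0.0975 0.029
ridge out -0.0953 0.0522
t 13.5 shift [ 0.004 -0.077  0.014] turn [0.0022 0.0004 0.0006]
hold in fixture -0.0836 -0.0005 0.0991 F fix [12.93 -4.75 -8.55] grip 0.015579798863934938 45.03629386425018 q [ 0.69  0.59 -0.53  1.76  0.36  0.89  0.33]
```

```bash
python3 -m handwheel '[[0,-0.03,0,0,0,0,10],[0,-0.055,0,0,0,0,10],[0,-0.08,0,0,0,0,10],[0,-0.08,0,0,0,0,10],[0,-0.08,0,0,0,0,10],[0,-0.08,0,0,0,0,10]]' >/dev/null
python3 - <<'E'
from h import *
go('R',-.096,0,.097)
T=robot.camera("top");S=robot.camera("scene")
cv2.imwrite("pics/top4.png",T)
c=lambda I,x,y,w:np.clip(cv2.resize(I[y:y+int(w*.875),x:x+w],(400,350),interpolation=cv2.INTER_CUBIC)*1.7,0,255).astype(np.uint8)
cv2.imwrite("pics/d5.png",np.hstack([c(T,380,205,40),c(S,250,150,60)]))
E
```

```text
t 14.1 shift [ 0.004 -0.009  0.014] turn [0.0027 0.0005 0.0007]
hold in fixture -0.0948 -0.0006 0.0992 F fix [ 17.13  -4.6  -10.5 ] grip 0.01591413633346852 45.04815995693207 q [ 0.71  0.58 -0.53  1.78  0.36  0.88  0.34]
```

View pics/d5.png

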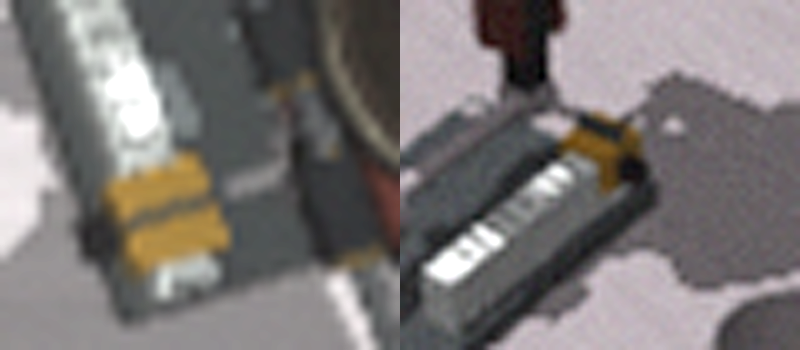

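The pointer tip at (230,192) now lies on the extension of the ridge line (about (230,196)), which leaves about 1 mm of error. The arm is still and holding, so I hand the job in.

```bash
python3 -m handwheel '[[0,0,0,0,0,0,10],[0,0,0,0,0,0,10],[0,0,0,0,0,0,10],[0,0,0,0,0,0,10]]' >/dev/null
python3 -c "from h import *; go('R',-.096,0,.097); print(robot.finish_job())"
```

```text
t 14.6 shift [ 0.004 -0.009  0.014] turn [0.0027 0.0005 0.0007]
hold in fixture -0.0948 -0.0006 0.0992 F fix [ 16.91  -4.49 -10.78] grip 0.015679821938702952 45.048317313194275 q [ 0.71  0.58 -0.53  1.78  0.36  0.88  0.34]
the job is handed in; nothing more can be done
None
```

The right-hand fixture had the stronger spring; I drew its rod about 52 mm, to within about 1 mm of its mark by the camera, and handed the job in at 14.6 s still holding it, with the left rod let go after its tug (not re-measured) — no verdict was returned.

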